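# Hang a parts bin on the workshop's slat panel

### The job

Hang the orange bin in the free part of the slatted tool panel's groove, beside the blue one: tip its front up, feed the steel hook lip up into the groove, swing the bin down until it is level with its back against the panel, push it lightly down on the ledge (about 5 N) to make sure it is home, and only then let go. The groove's height is not exact, so feel for it and never press the bin hard on the panel; leave the mallet, the chisel and the wood offcut where they are.

Things in the scene. Friction and masses are not known exactly. Their poses are not given: they have to be found in the camera images.
- bin_center (a point): centre of the loose orange bin: 95 mm deep (x), 56 wide (y), 52 high (z), 3 mm walls, 0.15-0.31 kg, open on top, upright on the bench at the start; the point is 26 mm above its underside. x runs from its low front (26 high) to its full-height back wall, z up. Grip across its flat parallel sides, full height over the rear 70 mm, 34 high ahead of that. A steel hook sticks out at its back
- bin_lip (a point): middle of the top edge of the bin's hook lip, 56.5 mm behind and 43 mm above bin_center in the bin's axes. The hook is 36 mm wide: a flat 4 mm thick tongue, underside 22 mm and top 26 mm above bin_center, runs 11 mm out behind the back wall (x +47.5 to +58.5 mm from bin_center); its end turns up as a 4 mm thick lip (x +54.5 to +58.5) that rises 17 mm above the tongue
- panel: fixed upright slatted panel, 352 mm wide. Origin on the bench below the middle of its front face (plane x = 0, towards the robot); x into the panel, y left, z up. A level groove runs across the face. A blue bin like the orange one hangs fixed in it, its middle at y = +120 mm: the finished pose. The groove is free from y = -170 to +90. Contacts of bin on panel adding up to over 30 N are too hard
- groove (a point): nominal point over the face at ledge height, 140 mm above the bench, at panel y = -30 mm; axes as the panel's. The ledge is a 6 mm high metal strip on the lower slat, set back 2 mm. Slats and blue bin were fixed by eye: they sit, rigid, up to 12 mm higher or lower than this point shows: find the ledge by touch. Hung, the bin's axes match the panel's, back wall on the face, tongue down on the ledge
- panel_top (a point): middle of the backboard's top edge, 190 mm up, 38 mm behind the face. Groove section, from the ledge: mouth 16 mm high; above it an upper slat 5 mm thick and 30 high; behind that a closed cavity, 5 to 23 mm behind the face, up to 46 above the ledge; cap top 54 above the ledge. Level the hook cannot enter; with the bin's front tipped up about 52 degrees it can, lip first, obliquely in and up
- offcut_center (a point): centre of a loose pale wood offcut, 120 x 50 x 40 mm, long side along its x; leave it alone
- mallet_center (a point): loose wooden mallet lying on the bench, 260 mm long along its x, head (60 x 110 x 70 mm high) centred at x = +80 mm, handle towards -x; the point is 35 mm above the bench; leave it alone
- chisel_center (a point): loose chisel lying on the bench, 250 mm long along its x (handle -130 to -10 mm, blade to +120 mm), 28 mm high; the point is 14 mm above the bench; leave it alone
Mind the look-alikes: they are no part of the job. Of the things that look like the part that bears bin_center, the middle-sized one is meant.

How it is judged:
By the outcome, as a careful person would: the job done as asked, in the order asked, and still so for the second after the job is handed in, with the robot touching nothing.
It also fails if it takes over 72 s, if anything falls off the work surface, if the arm or the gripper's body presses on something with over 40 N, if the wrist force passes 120 N, or if a joint passes its speed limit or range.

### The arm

A 6-joint arm with a two-finger parallel gripper is mounted at the origin on the work surface. World frame = base frame: x ahead of the robot, y to its left, z up, the work surface at z = 0. Lengths are in m, angles in rad, forces in N, time in s.
With the tool pointing down it reaches from about 0.25 to 0.775 m from the base axis. Payload 4 kg.
Tool frame: the origin (TCP) lies at the very end of the fingers, on their centre line; the grasp point (between the pads) lies 19 mm behind it; x points along the fingers, y is the direction in which the jaws open and shut, and the axes are right-handed (so a half turn about x gives the same grasp; the last joint's range is limited). The gripper opens to 94 mm and grips with 3 to 60 N. Pads are 16 mm wide; open, the fingers measure 119 mm over their backs; the gripper's body (75 mm by 177 mm) begins 78 mm behind the grasp point.
Start: joints at [1.093, 0.087, 1.371, -0, 1.684, -0.103], TCP at [0.201, 0.512, 0.206] pointing down, gripper open.
Joint ranges: [-3.1, 3.1], [-0.76, 2.03], [0.27, 2.55], [-1.08, 4.22], [0.17, 2.65], [-2.57, 2.57]. Speed limits (rad/s): [2.79, 2.79, 3.14, 3.14, 3.14, 3.14].

### API

Orientations are given as [roll, pitch, yaw] about the fixed x, y, z axes, in that order (R = Rz(yaw) Ry(pitch) Rx(roll)).
In Python, from bench import robot gives the robot as it stands.
- The arm moves only by the tool carry_out, never from a script. Its argument "targets" is a list of rows, each a list of 5 numbers: the closure, from 0 (fully open) to 1 (shut), then the shift along the tool's x, y, z in cm, then the turn about the tool's x in degrees. In form: [[fingers, tx, ty, tz, turn], ...]. A call has 1 to 20 rows; each row shifts and turns the commanded pose from where the row before left it, along the tool's axes as they then stand; what a row does not reach is not made up. A row lasts 1/10 s, in which the tool goes at most 50 mm and 8.59 degrees, less where a joint would pass 70% of its speed; a pose out of reach is approached as far as the arm can. A call is refused whole if a number of a shift passes 5 or a number of a turn 8.59, either way. A call with a gripper value outside its range is refused whole. The fingers move at their own pace and stop on an object; the grip force is fixed at half the most. Time passes only in rows, so rows that do not move let the fingers close. It gives the time, the measured TCP pose, the force and the opening at its end, in the units of the state.
- robot.get_obs(): the state, without advancing time (a new reading comes with each control period).
- robot.snapshot(name): name is "scene" or "top" or "wrist"; returns a dict with "image" (400x640x3 uint8, red, green, blue), "camera_matrix" (3x3 intrinsics, pixels), "pose" (4x4, takes a point from camera to world coordinates). Camera axes: x right, y up, looking along -z (the intrinsics and any distortion apply to the point x, -y, -z); pixel columns grow to the right and rows downward; lengths in m; the calibration is good to about 2 mm. A picture is of the moment at which its call begins. There is no depth.
- robot.close_job(): hands the job in, once; it reports no verdict.
The state is a dict: "time": time; "joint_positions": joint angles; "qvel": joint speeds; "joint_torque": joint torques, N m; "tool_pos": TCP position; "ee_rot": TCP orientation; "wrist_force": force on the tool from outside, world axes, zero at the start; "wrist_torque": the same for the moment, N m; "width": finger opening in m.
Only numpy, scipy, OpenCV 4.12 (cv2) and the standard library are available. Lean on these libraries where they do the work, as an engineer would, in place of code of your own. Each camera call takes 0.05 s, during which the arm holds its last target. There are 200 camera calls.

## Working session

There is one attempt and no reset: what is moved stays moved. The work goes in short steps, Python scripts to look and compute and a tool call to move; the robot and the scene stay as the last step left them, time stands still between calls to the robot, and variables do not carry over. Pictures are saved under pics/ and viewed, about 8 in all and at most 12, crops included, and the job is handed in when it is done.

Besides the shell and the picture viewer there is one more tool, called after "Request:" as name(argument=value, ...) on one line, values as JSON. carry_out: Moves the arm, as the interface text tells. Its arguments: {"type":"object","properties":{"targets":{"type":"array","items":{"type":"array","items":{"type":"number"}}}},"required":["targets"]}

```bash
mkdir -p pics; ls
cat > h.py <<'E'
import numpy as np, cv2, pickle
from bench import robot
from scipy.spatial.transform import Rotation as R
def snap(n,f):
    s=robot.snapshot(n); cv2.imwrite('pics/'+f+'.png',cv2.cvtColor(s['image'],cv2.COLOR_RGB2BGR))
    pickle.dump(s,open('pics/'+f+'.pkl','wb')); return s
def load(f): return pickle.load(open('pics/'+f+'.pkl','rb'))
def ray(s,u,v):
    d=np.linalg.inv(s['camera_matrix'])@[u,v,1]; P=s['pose']
    return P[:3,3],P[:3,:3]@[d[0],-d[1],-d[2]]
def onz(s,u,v,z):
    o,d=ray(s,u,v); return o+d*(z-o[2])/d[2]
def proj(s,p):
    P=s['pose']; c=P[:3,:3].T@(np.asarray(p)-P[:3,3]); q=s['camera_matrix']@[c[0],-c[1],-c[2]]; return q[:2]/q[2]
E
python3 - <<'E'
from h import *
a=snap('scene','scene0'); b=snap('top','top0')
print({k:np.round(v,3) for k,v in robot.get_obs().items()}); print([k for k in a]);
for s in(a,b): print(s['camera_matrix'],s['pose'].round(3))
E
```

```text
pics
{'time': np.float64(0.1), 'joint_positions': array([ 1.093,  0.088,  1.372, -0.   ,  1.684, -0.103]), 'qvel': array([ 0.001, -0.001, -0.004, -0.001,  0.   , -0.001]), 'joint_torque': array([ 3.0000e-03, -3.4125e+01, -3.0330e+01,  7.2000e-02,  3.0000e-02,
       -0.0000e+00]), 'tool_pos': array([0.201, 0.511, 0.204]), 'ee_rot': array([-1.661,  1.569, -2.036]), 'wrist_force': array([-0.287,  0.877, -0.858]), 'wrist_torque': array([ 0.026, -0.019,  0.04 ]), 'width': np.float64(0.094)}
['image', 'camera_matrix', 'pose']
[[395.774806     0.         321.25593821]
 [  0.         395.774806   194.47456164]
 [  0.           0.           1.        ]] [[-0.103 -0.848  0.52   1.056]
 [ 0.995 -0.091  0.05   0.084]
 [ 0.005  0.522  0.853  1.003]
 [ 0.     0.     0.     1.   ]]
[[462.30201468   0.         318.88362553]
 [  0.         462.30201468 200.4775341 ]
 [  0.           0.           1.        ]] [[ 1.20e-02  9.83e-01 -1.84e-01  2.64e-01]
 [-1.00e+00  1.20e-02 -1.00e-03  0.00e+00]
 [ 1.00e-03  1.84e-01  9.83e-01  1.57e+00]
 [ 0.00e+00  0.00e+00  0.00e+00  1.00e+00]]
```

View pics/scene0.png

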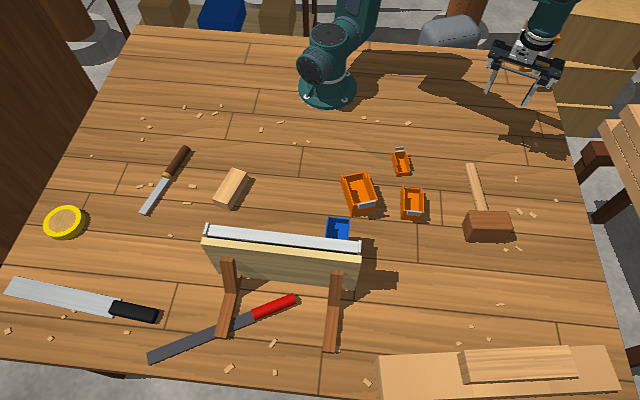

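View pics/top0.png

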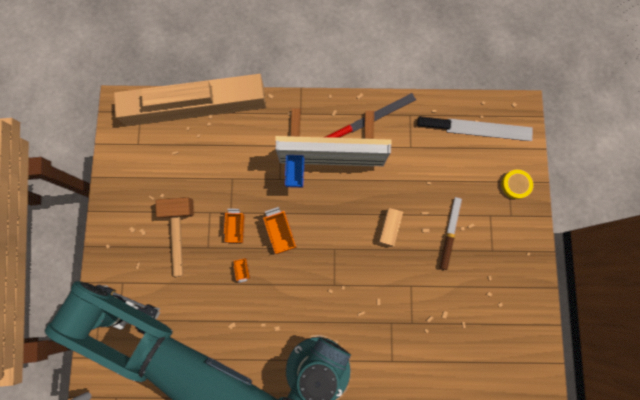

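Candidates for the orange bin in the scene view are large (360,193), middle (412,203) and small (401,161). In the top view these are (279,232), (234,227) and (241,270). I choose the middle one and check it in enlarged crops.

Run:
```python
import cv2
t=cv2.imread('pics/top0.png')[130:280,215:400]; cv2.imwrite('pics/tc.png',cv2.resize(t,None,fx=4,fy=4,interpolation=cv2.INTER_CUBIC))
t=cv2.imread('pics/scene0.png')[140:275,195:435]; cv2.imwrite('pics/sc.png',cv2.resize(t,None,fx=3.3333333,fy=3.33333333,interpolation=cv2.INTER_CUBIC))
```

```text
(no output)
```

View pics/tc.png

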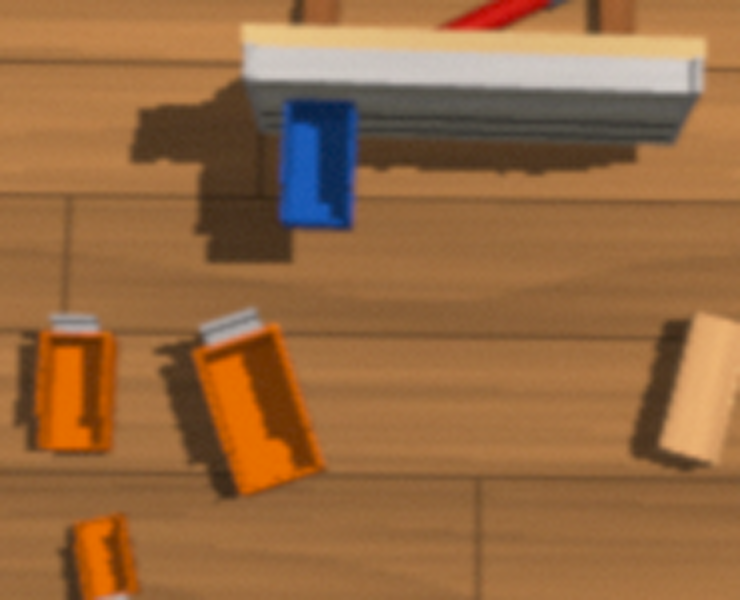

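View pics/sc.png

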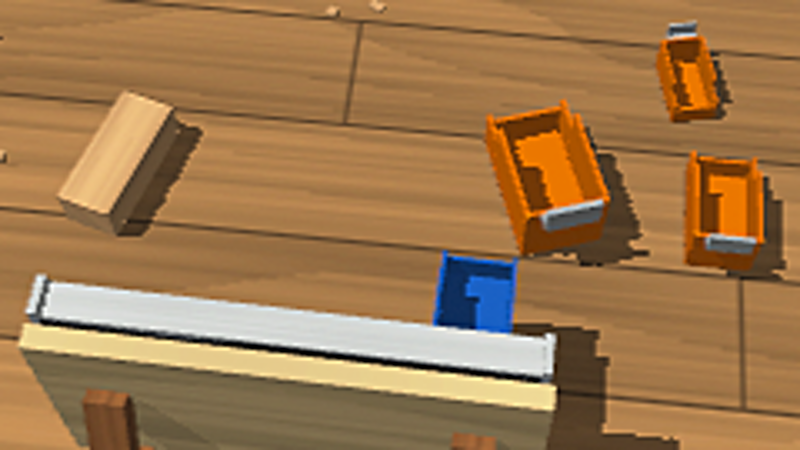

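Run:
```python
from h import *
t=load('top0'); s=load('scene0')
T=lambda u,v,z: onz(t,215+u/4,130+v/4,z).round(4)
S=lambda u,v,z: onz(s,195+u/3.33333,140+v/3.33333,z).round(4)
print('bin top back', T(40,332,.052),T(115,332,.052),'scene',S(690,244,.052),S(763,246,.052), 'top rim front 70', S(692,153,.034),S(757,158,.034))
print('bin bottom front',T(38,452,.026),T(112,452,.026))
print('lip',T(52,317,.069),T(99,319,.069),'scene',S(707,236,.069),S(756,238,.069))
print('board rear top',T(242,24,.19),T(705,37,.19),'scene',S(20,348,.19),S(556,411,.19))
print('board front top',T(242,44,.19),T(705,57,.19),'scene',S(22,324,.19),S(556,385,.19))
for dz in(-.012,0,.012): print('cap front',T(246,81,.194+dz),T(698,94,.194+dz),'scene',S(40,276,.194+dz),S(554,337,.194+dz))
print('blue front', [ (T(281,222,.114+.026+dz-.022-.026+.000),T(353,229,.114+dz-.022)) for dz in (0,)])
print('offcut',T(665,440,.04),T(715,462,.04),T(700,315,.04))
print('big bin',T(193,348,.07),T(275,325,.07),T(242,494,.035),T(325,467,.035))
```

```text
bin top back [0.5026 0.3128 0.052 ] [0.5033 0.2505 0.052 ] scene [0.5115 0.2552 0.052 ] [0.507 0.315 0.052] top rim front 70 [0.4098 0.2604 0.034 ] [0.409  0.3169 0.034 ]
bin bottom front [0.4053 0.3149 0.026 ] [0.406  0.2531 0.026 ]
lip [0.5125 0.3001 0.069 ] [0.5113 0.2613 0.069 ] scene [0.5123 0.2659 0.069 ] [0.51   0.3054 0.069 ]
board rear top [0.7257 0.1389 0.19  ] [ 0.7195 -0.222   0.19  ] scene [ 0.7181 -0.2168  0.19  ] [0.725  0.1428 0.19  ]
board front top [0.7094 0.1384 0.19  ] [ 0.7032 -0.2217  0.19  ] scene [ 0.7007 -0.2201  0.19  ] [0.7068 0.1419 0.19  ]
cap front [0.682  0.1352 0.182 ] [ 0.6757 -0.217   0.182 ] scene [ 0.6598 -0.2202  0.182 ] [0.6684 0.1393 0.182 ]
cap front [0.6784 0.1341 0.194 ] [ 0.6722 -0.2151  0.194 ] scene [ 0.6656 -0.2157  0.194 ] [0.6741 0.1385 0.194 ]
cap front [0.6748 0.1329 0.206 ] [ 0.6686 -0.2132  0.206 ] scene [ 0.6714 -0.2113  0.206 ] [0.6797 0.1377 0.206 ]
blue front [(array([0.5897, 0.112 , 0.092 ]), array([0.5845, 0.0529, 0.092 ]))]
offcut [ 0.42   -0.2069  0.04  ] [ 0.4023 -0.248   0.04  ] [ 0.5254 -0.2377  0.04  ]
big bin [0.488  0.1831 0.07  ] [0.5078 0.1164 0.07  ] [0.3717 0.1428 0.035 ] [0.3948 0.0746 0.035 ]
```

The middle-sized bin (top view 234,227; scene 412,203) matches the blue bin's size, so I take that one. The tool can only turn about its own vertical axis, so the bin must be tipped within the grip. I will press its front underside on the bench's left edge so it pivots between the pads. Next I work out the edge, the tool axes and a free path for the hook.

```bash
cat > plan.py <<'E'
import numpy as np
from collections import deque
# panel section, mm, origin face/ledge ; bin pose = hook corner? use bin centre
rects=[(2,40,-6,0),(0,40,-150,-6),(0,5,16,54),(0,40,46,54),(23,40,0,54)]
def samples(a,b,c,d,n=1.0):
    xs=np.arange(a,b+.01,n); zs=np.arange(c,d+.01,n)
    return np.array([(x,z) for x in xs for z in (c,d)]+[(x,z) for z in zs for x in (a,b)])
pts=np.vstack([samples(47.5,58.5,22,26),samples(54.5,58.5,22,43),samples(44,47.5,-26,26),samples(-47,47,-26,-24,2)])
def clear(th,H):  # H: position of hook heel (58.5,22) in panel; min signed clearance
    t=np.radians(th); q=pts-[58.5,22]
    X=H[0]+q[:,0]*np.cos(t)+q[:,1]*np.sin(t); Z=H[1]-q[:,0]*np.sin(t)+q[:,1]*np.cos(t)
    best=1e9
    for a,b,c,d in rects:
        dx=np.maximum(a-X,X-b); dz=np.maximum(c-Z,Z-d)
        s=np.where((dx>0)|(dz>0),np.hypot(np.maximum(dx,0),np.maximum(dz,0)),np.maximum(dx,dz)).min()
        best=min(best,s)
    return best
if __name__=='__main__':
    import heapq
    ths=range(0,66,4); xs=range(-20,24); zs=range(-20,31)
    F={(i,x,z):clear(t,(x,z)) for i,t in enumerate(ths) for x in xs for z in zs}
    def path(start,goal):
        # widest path
        h=[(-F[start],start)];par={start:None};seen=set()
        while h:
            w,s=heapq.heappop(h)
            if s in seen: continue
            seen.add(s)
            if s==goal: break
            for d in [(1,0,0),(-1,0,0),(0,1,0),(0,-1,0),(0,0,1),(0,0,-1)]:
                n=tuple(np.add(s,d))
                if n in F and n not in seen and F[n]>-0.3:
                    heapq.heappush(h,(max(w,-F[n]),n)); par[n]=s if n not in par or True else 0
        return s,w
    for tmax in (40,44,48,52,56,60,64):
        i=list(ths).index(tmax); G={k:v for k,v in F.items() if k[0]<=i}
        s=(i,-20,-10)
        h=[(-G[s],s)];par={};D={s:G[s]};goal=(0,11,1)
        while h:
            w,c=heapq.heappop(h)
            if -w<D[c]: continue
            for d in [(1,0,0),(-1,0,0),(0,1,0),(0,-1,0),(0,0,1),(0,0,-1)]:
                n=tuple(np.add(c,d))
                if n in G:
                    b=min(D[c],G[n])
                    if b>D.get(n,-9): D[n]=b;par[n]=c;heapq.heappush(h,(-b,n))
        print(tmax,round(D[goal],2),end=' ')
        p=[goal]
        while p[-1] in par and p[-1]!=s: p.append(par[p[-1]])
        p=p[::-1]
        if tmax in(52,60): print([(ths[a],b,c,round(float(F[(a,b,c)]),1)) for a,b,c in p if b>-8][::2])
        else: print()
E
python3 plan.py
python3 - <<'E'
from h import *
t=load('top0'); o=robot.get_obs()
print('edge',[onz(t,u,v,0).round(3) for u,v in((96,150),(93,227),(88,290))], 'mallet',onz(t,178,275,.02),onz(t,157,207,.07),onz(t,192,207,.07))
M=R.from_euler('xyz',o['ee_rot']).as_matrix(); print(M.round(3)); print(o['tool_pos'])
E
```

```text
40 0.0 
44 0.0 
48 0.0 
52 0.0 [(52, np.int64(-7), np.int64(-3), 3.2), (52, np.int64(-6), np.int64(-2), 3.4), (52, np.int64(-5), np.int64(-1), 3.3), (52, np.int64(-4), np.int64(0), 3.1), (52, np.int64(-3), np.int64(1), 2.9), (52, np.int64(-2), np.int64(2), 2.7), (52, np.int64(0), np.int64(2), 2.8), (52, np.int64(1), np.int64(3), 3.2), (48, np.int64(2), np.int64(3), 3.0), (44, np.int64(3), np.int64(3), 3.0), (40, np.int64(4), np.int64(3), 3.0), (36, np.int64(5), np.int64(3), 3.0), (32, np.int64(6), np.int64(3), 3.0), (28, np.int64(7), np.int64(3), 3.0), (24, np.int64(8), np.int64(3), 3.0), (20, np.int64(9), np.int64(3), 3.0), (16, np.int64(10), np.int64(3), 3.0), (8, np.int64(10), np.int64(3), 2.4), (4, np.int64(10), np.int64(2), 1.6), (0, np.int64(10), np.int64(1), 1.0)]
56 0.0 
60 0.0 [(60, np.int64(-7), np.int64(-1), 3.6), (60, np.int64(-6), np.int64(0), 4.0), (60, np.int64(-5), np.int64(1), 4.0), (60, np.int64(-4), np.int64(2), 3.6), (60, np.int64(-2), np.int64(2), 3.8), (60, np.int64(-1), np.int64(3), 3.4), (56, np.int64(0), np.int64(3), 3.3), (52, np.int64(1), np.int64(3), 3.2), (48, np.int64(2), np.int64(3), 3.0), (44, np.int64(3), np.int64(3), 3.0), (40, np.int64(4), np.int64(3), 3.0), (36, np.int64(5), np.int64(3), 3.0), (32, np.int64(6), np.int64(3), 3.0), (28, np.int64(7), np.int64(3), 3.0), (24, np.int64(8), np.int64(3), 3.0), (20, np.int64(9), np.int64(3), 3.0), (16, np.int64(10), np.int64(3), 3.0), (8, np.int64(10), np.int64(3), 2.4), (4, np.int64(10), np.int64(2), 1.6), (0, np.int64(10), np.int64(1), 1.0)]
64 0.0 
edge [array([0.73 , 0.789, 0.   ]), array([0.457, 0.772, 0.   ]), array([0.246, 0.767, 0.   ])] mallet [0.29812803 0.46476596 0.02      ] [0.51708541 0.53382211 0.07      ] [0.51844525 0.41868681 0.07      ]
[[-0.001  0.366  0.931]
 [-0.002  0.931 -0.366]
 [-1.    -0.002 -0.   ]]
[0.20112848 0.51139189 0.20443204]
```

```bash
python3 - <<'E'
from h import *
s=load('scene0')
for u,v in((132,27),(200,29),(290,33),(480,50),(540,95),(575,150),(608,245),(60,190)): print(u,v,onz(s,u,v,0).round(3))
E
python3 - <<'E'
import cv2
t=cv2.imread('pics/scene0.png')[0:150,100:640]; cv2.imwrite('pics/sc2.png',cv2.resize(t,(800,222),interpolation=cv2.INTER_CUBIC))
E
```

```text
132 27 [-0.257 -0.808  0.   ]
200 29 [-0.275 -0.535  0.   ]
290 33 [-0.29  -0.175  0.   ]
480 50 [-0.269  0.565  0.   ]
540 95 [-0.048  0.751  0.   ]
575 150 [0.19  0.818 0.   ]
608 245 [0.522 0.832 0.   ]
60 190 [ 0.511 -0.75   0.   ]
```

View pics/sc2.png

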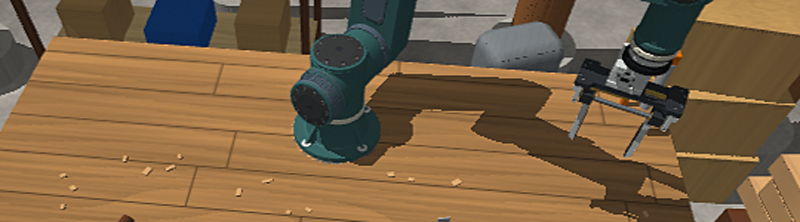

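The bench's rear edge is at about x = -0.28 and is free near y = 0.2, so that is where I will pivot the bin. First I go above the bin.

Request:
carry_out(targets=[[0,0,0,0,-6.8],[0,0,0,0,-6.8],[0,0,0,0,-6.9],[0,0.4,-2.2,2.7,0],[0,0.4,-2.2,2.7,0],[0,0.4,-2.2,2.7,0],[0,0.4,-2.2,2.7,0],[0,0.4,-2.2,2.7,0],[0,0.4,-2.2,2.7,0],[0,0.4,-2.2,2.7,0],[0,0.4,-2.2,2.7,0],[0,0.4,-2.2,2.7,0],[0,0.4,-2.2,2.7,0],[0,0,0,0,0],[0,0,0,0,0]])

```text
time: 1.6
tool_pos: [0.4674, 0.2868, 0.1647]
ee_rot: [-3.049, 1.569, -3.068]
wrist_force: [-0.2, 0.8, 0.6]
width: 0.0943
```

Run:
```python
from h import *
w=snap('wrist','w1'); print(w['camera_matrix'],w['pose'].round(3))
o=robot.get_obs(); print(o['tool_pos'],R.from_euler('xyz',o['ee_rot']).as_matrix().round(3))
for p in ((.4035,.313,.026),(.5035,.313,.052),(.4035,.257,.026),(.5035,.257,.052)): print(proj(w,p))
```

```text
[[328.52488445   0.         318.14265546]
 [  0.         328.52488445 199.36141769]
 [  0.           0.           1.        ]] [[ 0.018 -0.962 -0.272  0.389]
 [ 1.     0.017  0.006  0.288]
 [-0.001 -0.273  0.962  0.344]
 [ 0.     0.     0.     1.   ]]
[0.46702469 0.28746057 0.16507421] [[-0.001  0.017  1.   ]
 [ 0.     1.    -0.017]
 [-1.     0.    -0.001]]
[344.78974477 122.03366103]
[346.4572456  231.40932263]
[285.40534748 123.11863782]
[287.4957093  232.37610836]
```

View pics/w1.png

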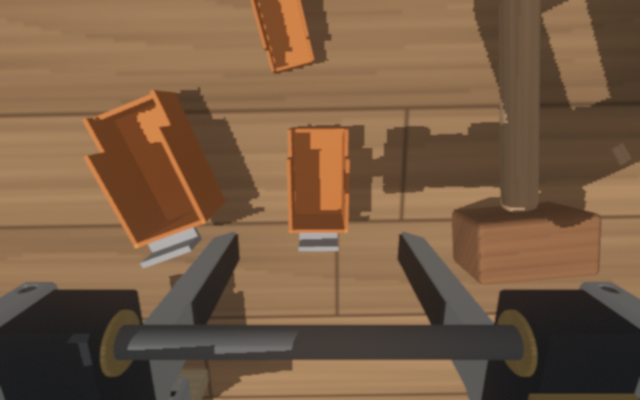

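The middle bin is at wrist pixels (289..350, 128..234), centred between the fingers at about (0.456, 0.288). The tool is correctly placed, so I descend 150 mm, grip and lift.

Request:
carry_out(targets=[[0,3,0,0,0],[0,3,0,0,0],[0,3,0,0,0],[0,2.5,0,0,0],[0,2,0,0,0],[0,1.4,0,0,0],[0,0,0,0,0],[1,0,0,0,0],[1,0,0,0,0],[1,0,0,0,0],[1,0,0,0,0],[1,0,0,0,0],[1,0,0,0,0],[1,0,0,0,0],[1,0,0,0,0]])

```text
time: 3.15
tool_pos: [0.468, 0.2872, 0.0171]
ee_rot: [0.086, 1.57, 0.069]
wrist_force: [-0.2, -1.4, 3.7]
width: 0.0558
```

Request:
carry_out(targets=[[1,-2,0,0,0],[1,-3,0,0,0],[1,-3,0,0,0],[1,-3,0,0,0],[1,-3,0,0,0],[1,-3,0,0,0],[1,0,0,0,0],[1,0,0,0,0]])

```text
time: 3.95
tool_pos: [0.4673, 0.2873, 0.1854]
ee_rot: [-3.034, 1.57, -3.051]
wrist_force: [-1.2, 0.3, -3.5]
width: 0.0557
```

Request:
carry_out(targets=[[1,0,3.05,-0.51,-4.5],[1,0,3.05,-0.51,-4.5],[1,0,3.05,-0.51,-4.5],[1,0,3.05,-0.51,-4.5],[1,0,3.05,-0.51,-4.5],[1,0,3.05,-0.51,-4.5],[1,0,3.05,-0.51,-4.5],[1,0,3.05,-0.51,-4.5],[1,0,3.05,-0.51,-4.5],[1,0,3.05,-0.51,-4.5],[1,0,3.05,-0.51,-4.5],[1,0,3.05,-0.51,-4.5],[1,0,3.05,-0.51,-4.5],[1,0,3.05,-0.51,-4.5],[1,0,3.05,-0.51,-4.5],[1,0,3.05,-0.51,-4.5],[1,0,3.05,-0.51,-4.5],[1,0,3.05,-0.51,-4.5],[1,0,3.05,-0.51,-4.5],[1,0,3.05,-0.51,-4.5]])

```text
time: 5.95
tool_pos: [0.0315, 0.6343, 0.1819]
ee_rot: [2.983, 1.564, -1.743]
wrist_force: [-0.2, 0.7, -2.0]
width: 0.0559
```

Request:
carry_out(targets=[[1,0,3.05,-0.51,-4.5],[1,0,3.05,-0.51,-4.5],[1,0,3.05,-0.51,-4.5],[1,0,3.05,-0.51,-4.5],[1,0,3.05,-0.51,-4.5],[1,0,3.05,-0.51,-4.5],[1,0,3.05,-0.51,-4.5],[1,0,3.05,-0.51,-4.5],[1,0,3.05,-0.51,-4.5],[1,0,3.05,-0.51,-4.5],[1,0,3.05,-0.51,-4.5],[1,0,3.05,-0.51,-4.5],[1,0,3.05,-0.51,-4.5],[1,0,3.05,-0.51,-4.5],[1,0,3.05,-0.51,-4.5],[1,0,3.05,-0.51,-4.5],[1,0,3.05,-0.51,-4.5],[1,0,3.05,-0.51,-4.5],[1,0,0,0,0],[1,0,0,0,0]])

```text
time: 7.95
tool_pos: [-0.3166, 0.2621, 0.1841]
ee_rot: [2.618, 1.567, -0.697]
wrist_force: [0.2, 0.8, -3.0]
width: 0.0559
```

Run:
```python
from h import *
w=snap('wrist','w2'); 
o=robot.get_obs(); print(o['tool_pos'],R.from_euler('xyz',o['ee_rot']).as_matrix().round(3),o['joint_positions'].round(2),o['wrist_force'])
```

```text
[-0.31671429  0.2627783   0.18454122] [[ 0.002 -0.174 -0.985]
 [-0.002 -0.985  0.174]
 [-1.     0.001 -0.003]] [ 2.31 -0.22  1.7  -0.    1.66 -2.23] [-0.02757214  0.61405    -2.19714736]
```

View pics/w2.png

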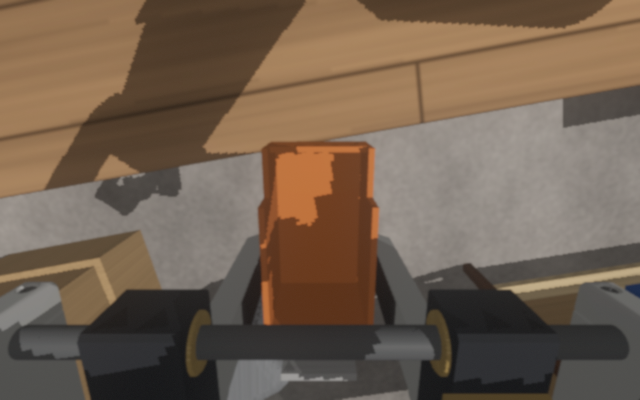

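Run:
```python
from h import *
w=load('w2')
for u,v in((20,194),(200,163),(400,128),(560,101)): print(onz(w,u,v,0).round(4))
```

```text
[-0.2733  0.5994  0.    ]
[-0.2741  0.3878  0.    ]
[-0.2744  0.1644  0.    ]
[-0.2757 -0.0059  0.    ]
```

Request:
carry_out(targets=[[1,0,1.5,0,-5],[1,0,1.5,0,-5],[1,3,0,0,0],[1,3,0,0,0],[1,3,0,0,0],[1,3,0,0,0],[1,2,0,0,0],[1,1.3,0,0,0],[1,0,0,0,0],[1,0,0,0,0]])

```text
time: 9.0
tool_pos: [-0.3208, 0.2339, 0.033]
ee_rot: [2.568, 1.569, -0.575]
wrist_force: [-1.0, -0.2, -1.9]
width: 0.0556
```

Request:
carry_out(targets=[[1,0.5,0,0,0],[1,0.3,0,0,0],[1,0.2,0,0,0],[1,0.2,0,0,0],[1,0,0,0,0]])

```text
time: 9.5
tool_pos: [-0.3211, 0.2332, 0.0213]
ee_rot: [2.792, 1.571, -0.349]
wrist_force: [-0.3, -0.5, -2.0]
width: 0.056
```

Request:
carry_out(targets=[[1,0.2,0,-0.3,0],[1,0.25,0,-0.2,0],[1,0.15,0,0.1,0],[1,0.19,0,0.15,0],[1,0.19,0,0.15,0],[1,0.2,0,0.13,0],[1,0.2,0,0.13,0],[1,0,0,0,0]])

```text
time: 10.3
tool_pos: [-0.3235, 0.2337, 0.0089]
ee_rot: [-0.552, 1.569, 2.59]
wrist_force: [0.3, -1.8, 4.3]
width: 0.0559
```

Request:
carry_out(targets=[[1,0.21,0,0.12,0],[1,0.22,0,0.11,0],[1,0.22,0,0.1,0],[1,0.22,0,0.09,0],[1,0.23,0,0.08,0],[1,0.23,0,0.07,0],[1,0.23,0,0.06,0],[1,0.24,0,0.05,0],[1,0,0,0,0]])

```text
time: 11.2
tool_pos: [-0.3318, 0.2339, -0.0086]
ee_rot: [-0.229, 1.566, 2.912]
wrist_force: [-3.4, -2.4, 5.2]
width: 0.0562
```

Run:
```python
from h import *
w=snap('wrist','w3'); print(robot.get_obs()['tool_pos'],robot.get_obs()['wrist_force'])
```

```text
[-0.331789    0.23384015 -0.0086359 ] [-4.0176377  -2.74958855  4.53302587]
```

View pics/w3.png

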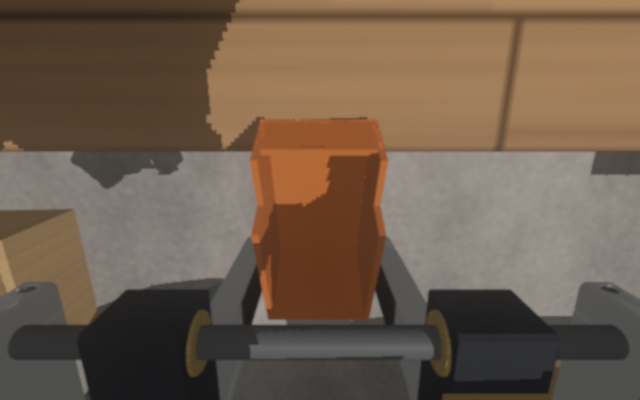

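The bin pivots in the grip at about 7 N. Front-wall bottom edge is at row 119 and its rim at row 150, so I fit the tilt from those.

```bash
cat >> h.py <<'E'
def tilt(s,tool,M,xg=11,zg=10,pts=((-47.5,-26),(-47.5,0))):
    # predicted rows vs tilt; bin x along tool z, up = -tool x
    for th in range(0,70,5):
        t=np.radians(th);out=[]
        for a,b in pts:
            a-=xg;b-=zg
            x=a*np.cos(t)+b*np.sin(t); z=-a*np.sin(t)+b*np.cos(t)
            out.append(proj(s,tool-M[:,0]*(.019+z/1e3)+M[:,2]*x/1e3)[1].round(0))
        print(th,out)
E
python3 - <<'E'
from h import *
o=robot.get_obs(); tilt(load('w3'),o['tool_pos'],R.from_euler('xyz',o['ee_rot']).as_matrix())
E
```

```text
0 [np.float64(145.0), np.float64(151.0)]
5 [np.float64(141.0), np.float64(151.0)]
10 [np.float64(138.0), np.float64(152.0)]
15 [np.float64(135.0), np.float64(154.0)]
20 [np.float64(133.0), np.float64(157.0)]
25 [np.float64(132.0), np.float64(161.0)]
30 [np.float64(132.0), np.float64(167.0)]
35 [np.float64(133.0), np.float64(174.0)]
40 [np.float64(136.0), np.float64(182.0)]
45 [np.float64(139.0), np.float64(191.0)]
50 [np.float64(145.0), np.float64(202.0)]
55 [np.float64(152.0), np.float64(213.0)]
60 [np.float64(160.0), np.float64(226.0)]
65 [np.float64(170.0), np.float64(240.0)]
```

Request:
carry_out(targets=[[1,0.24,0,0.04,0],[1,0.24,0,0.03,0],[1,0.24,0,0.02,0],[1,0.24,0,0,0],[1,0.24,0,0,0],[1,0.24,0,0,0],[1,0.24,0,-0.02,0],[1,0.24,0,-0.04,0],[1,0.24,0,-0.05,0],[1,0.24,0,-0.06,0],[1,0.24,0,-0.07,0],[1,0.24,0,-0.08,0],[1,0.24,0,-0.09,0],[1,0.2,0,-0.09,0],[1,0,0,0,0]])

```text
time: 12.75
tool_pos: [-0.3297, 0.2341, -0.0412]
ee_rot: [-0.163, 1.562, 2.977]
wrist_force: [-8.5, -4.8, 5.7]
width: 0.056
```

Run:
```python
from h import *
w=snap('wrist','w4'); o=robot.get_obs(); print(o['tool_pos'],o['wrist_force'])
tilt(w,o['tool_pos'],R.from_euler('xyz',o['ee_rot']).as_matrix(),18.5,10)
```

```text
[-0.32971478  0.23410416 -0.04119017] [-7.78775371 -5.04155317  5.37783367]
0 [np.float64(132.0), np.float64(136.0)]
5 [np.float64(128.0), np.float64(136.0)]
10 [np.float64(124.0), np.float64(137.0)]
15 [np.float64(121.0), np.float64(139.0)]
20 [np.float64(119.0), np.float64(142.0)]
25 [np.float64(118.0), np.float64(147.0)]
30 [np.float64(118.0), np.float64(153.0)]
35 [np.float64(120.0), np.float64(161.0)]
40 [np.float64(123.0), np.float64(170.0)]
45 [np.float64(128.0), np.float64(181.0)]
50 [np.float64(134.0), np.float64(193.0)]
55 [np.float64(143.0), np.float64(207.0)]
60 [np.float64(153.0), np.float64(223.0)]
65 [np.float64(165.0), np.float64(239.0)]
```

View pics/w4.png

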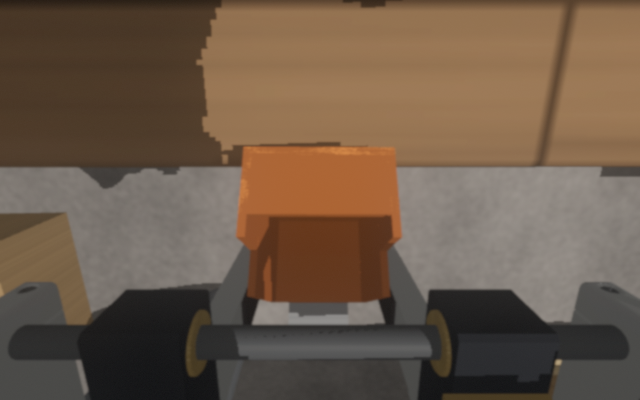

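Tilt is about 57° (edge rows 147 and 215), with the grip about 18 mm behind and 10 mm above bin centre. I lift and carry the bin round to the panel.

Request:
carry_out(targets=[[1,-1,0,0,0],[1,-2,0,0,0],[1,-3,0,0,0],[1,-3,0,0,0],[1,-3,0,0,0],[1,-3,0,0,0],[1,-3,0,0,0],[1,-3,0,0,0],[1,-3,0,0,0],[1,-3,0,0,0],[1,-3,0,0,0],[1,-3,0,0,0],[1,-1,0,0,0],[1,0,0,0,0]])

```text
time: 14.2
tool_pos: [-0.3257, 0.2338, 0.2976]
ee_rot: [-0.897, 1.568, 2.244]
wrist_force: [0.2, 0.3, -2.0]
width: 0.0558
```

Run:
```python
from h import *
o=robot.get_obs(); print(o['tool_pos'],R.from_euler('xyz',o['ee_rot']).as_matrix().round(3),o['joint_positions'].round(2),o['wrist_force'])
```

```text
[-0.32570758  0.23377805  0.29756366] [[-0.002  0.    -1.   ]
 [ 0.002 -1.    -0.   ]
 [-1.    -0.002  0.002]] [ 2.38 -0.25  1.5  -0.    1.89 -2.33] [ 0.2005667   0.30143301 -2.03695282]
```

Request:
carry_out(targets=[[1,0,-3.23,-1.33,4.52],[1,0,-3.23,-1.33,4.52],[1,0,-3.23,-1.33,4.52],[1,0,-3.23,-1.33,4.52],[1,0,-3.23,-1.33,4.52],[1,0,-3.23,-1.33,4.52],[1,0,-3.23,-1.33,4.52],[1,0,-3.23,-1.33,4.52],[1,0,-3.23,-1.33,4.52],[1,0,-3.23,-1.33,4.52],[1,0,-3.23,-1.33,4.52],[1,0,-3.23,-1.33,4.52],[1,0,-3.23,-1.33,4.52],[1,0,-3.23,-1.33,4.52],[1,0,-3.23,-1.33,4.52],[1,0,-3.23,-1.33,4.52],[1,0,-3.23,-1.33,4.52],[1,0,-3.23,-1.33,4.52],[1,0,-3.23,-1.33,4.52],[1,0,-3.23,-1.33,4.52]])

```text
time: 16.2
tool_pos: [0.2466, 0.4949, 0.2931]
ee_rot: [2.607, 1.566, -2.115]
wrist_force: [-0.8, -0.6, -2.0]
width: 0.056
```

Request:
carry_out(targets=[[1,0,-3.23,-1.33,4.52],[1,0,-3.23,-1.33,4.52],[1,0,-3.23,-1.33,4.52],[1,0,-3.23,-1.33,4.52],[1,0,-3.23,-1.33,4.52],[1,0,-3.23,-1.33,4.52],[1,0,-3.23,-1.33,4.52],[1,0,-3.23,-1.33,4.52],[1,0,-3.23,-1.33,4.52],[1,0,-3.23,-1.33,4.52],[1,0,-3.23,-1.33,4.52],[1,0,-3.23,-1.33,4.52],[1,0,-3.23,-1.33,4.52],[1,0,-3.23,-1.33,4.52],[1,0,-3.23,-1.33,4.52],[1,0,-3.23,-1.33,4.52],[1,0,-3.23,-1.33,4.52],[1,0,-3.23,-1.33,4.52],[1,0,-3.23,-1.33,4.52],[1,0,-3.23,-1.33,4.52]])

```text
time: 18.2
tool_pos: [0.503, -0.0781, 0.2932]
ee_rot: [2.943, 1.566, 2.926]
wrist_force: [1.1, -0.2, -2.5]
width: 0.0559
```

Request:
carry_out(targets=[[1,0,0,0,0],[1,0,0,0,0]])

```text
time: 18.4
tool_pos: [0.5034, -0.0772, 0.2942]
ee_rot: [2.742, 1.567, 2.728]
wrist_force: [0.3, 0.6, -2.8]
width: 0.0561
```

Run:
```python
from h import *
o=robot.get_obs(); print(o['tool_pos'],R.from_euler('xyz',o['ee_rot']).as_matrix().round(3),o['joint_positions'].round(2),o['wrist_force'])
```

```text
[ 0.50342946 -0.07715129  0.29422522] [[-0.003  0.015  1.   ]
 [ 0.002  1.    -0.015]
 [-1.     0.001 -0.004]] [-0.26 -0.    1.29  0.    1.86 -1.82] [ 0.31514227  0.59078301 -2.82863455]
```

Before entering the groove, I touch the hook heel gently on the cap top. It sits rigidly 54 mm above the ledge, which gives the ledge height in hook terms.

Request:
carry_out(targets=[[1,0,0.1,2,0.2],[1,0,0.2,2.5,0],[1,0,0.2,2.5,0],[1,0,0.2,2.5,0],[1,0,0,2.5,0],[1,0,0,2.5,0],[1,2,0,0,0],[1,2,0,0,0],[1,1,0,0,0],[1,0.8,0,0,0],[1,0,0,0,0],[1,0,0,0,0]])

```text
time: 19.6
tool_pos: [0.6495, -0.0719, 0.2393]
ee_rot: [-0.056, 1.57, -0.073]
wrist_force: [0.7, 0.2, -2.0]
width: 0.0559
```

Request:
carry_out(targets=[[1,0.4,0,0,0],[1,0.4,0,0,0],[1,0.4,0,0,0],[1,0.3,0,0,0],[1,0.3,0,0,0],[1,0.2,0,0,0],[1,0,0,0,0]])

```text
time: 20.3
tool_pos: [0.6492, -0.0722, 0.2179]
ee_rot: [2.835, 1.57, 2.818]
wrist_force: [-0.3, -0.4, -1.8]
width: 0.056
```

Request:
carry_out(targets=[[1,0.15,0,0,0],[1,0.15,0,0,0],[1,0,0,0,0]])

```text
time: 20.6
tool_pos: [0.6493, -0.0722, 0.2153]
ee_rot: [2.632, 1.57, 2.615]
wrist_force: [-0.6, 0.9, -2.5]
width: 0.056
```

Request:
carry_out(targets=[[1,0.15,0,0,0],[1,0.15,0,0,0],[1,0,0,0,0]])

```text
time: 20.9
tool_pos: [0.6492, -0.0722, 0.2121]
ee_rot: [2.863, 1.57, 2.846]
wrist_force: [-0.7, 0.5, -2.5]
width: 0.0557
```

Request:
carry_out(targets=[[1,0.15,0,0,0],[1,0.1,0,0,0],[1,0,0,0,0]])

```text
time: 21.2
tool_pos: [0.6493, -0.0722, 0.2097]
ee_rot: [2.786, 1.57, 2.769]
wrist_force: [-0.7, 0.3, -0.9]
width: 0.0559
```

Request:
carry_out(targets=[[1,0.1,0,0,0],[1,0.1,0,0,0],[1,0,0,0,0]])

```text
time: 21.5
tool_pos: [0.6493, -0.0722, 0.2077]
ee_rot: [2.761, 1.57, 2.744]
wrist_force: [0.6, 0.1, -1.4]
width: 0.0559
```

Request:
carry_out(targets=[[1,0.1,0,0,0],[1,0.1,0,0,0],[1,0,0,0,0]])

```text
time: 21.8
tool_pos: [0.6492, -0.0722, 0.2057]
ee_rot: [2.747, 1.57, 2.73]
wrist_force: [0.1, -0.1, -2.1]
width: 0.0555
```

Run:
```python
from h import *
o=robot.get_obs();print(o['tool_pos'],o['wrist_force'],o['wrist_torque'])
w=snap('wrist','w5')
```

```text
[ 0.64923694 -0.07217924  0.20570171] [ 0.13930248 -0.14467461 -2.11117031] [0.05670561 0.03442322 0.00582692]
```

Request:
carry_out(targets=[[1,0.1,0,0,0],[1,0.1,0,0,0],[1,0,0,0,0]])

```text
time: 22.15
tool_pos: [0.6492, -0.0722, 0.2037]
ee_rot: [2.77, 1.57, 2.752]
wrist_force: [0.6, -0.5, -1.7]
width: 0.0556
```

Request:
carry_out(targets=[[1,0.1,0,0,0],[1,0.1,0,0,0],[1,0,0,0,0]])

```text
time: 22.45
tool_pos: [0.6492, -0.0722, 0.2017]
ee_rot: [2.791, 1.57, 2.774]
wrist_force: [1.0, -0.6, -2.0]
width: 0.0561
```

Request:
carry_out(targets=[[1,0.1,0,0,0],[1,0.1,0,0,0],[1,0,0,0,0]])

```text
time: 22.75
tool_pos: [0.6494, -0.0722, 0.201]
ee_rot: [-0.142, 1.57, -0.159]
wrist_force: [-1.5, 0.3, 1.4]
width: 0.056
```

Contact came at TCP z ≈ 0.201 (force up 3.5 N), so the heel at ledge height means TCP z ≈ 0.147. Now I back off, go down in front, and touch the upper slat with the lip tip to find the face.

Request:
carry_out(targets=[[1,-1,0,0,0],[1,-1.5,0,0,0],[1,0,0,-2,0],[1,0,0,-2.5,0],[1,0,0,-1,0],[1,2,0,0,0],[1,2,0,0,0],[1,1.3,0,0,0],[1,0,0,0.5,0],[1,0,0,0.5,0],[1,0,0,0.4,0],[1,0,0,0,0]])

```text
time: 23.95
tool_pos: [0.6097, -0.0716, 0.1731]
ee_rot: [-0.147, 1.568, -0.164]
wrist_force: [-0.3, 1.2, -2.2]
width: 0.0558
```

Request:
carry_out(targets=[[1,0,0,0.15,0],[1,0,0,0.15,0],[1,0,0,0.1,0],[1,0,0,0,0]])

```text
time: 24.35
tool_pos: [0.6124, -0.0716, 0.172]
ee_rot: [0.117, 1.571, 0.1]
wrist_force: [-0.1, -0.6, -1.4]
width: 0.0555
```

Request:
carry_out(targets=[[1,0,0,0.1,0],[1,0,0,0.1,0],[1,0,0,0,0]])

```text
time: 24.65
tool_pos: [0.6144, -0.0716, 0.1719]
ee_rot: [0.956, 1.571, 0.939]
wrist_force: [0.2, -0.1, -2.1]
width: 0.0557
```

Request:
carry_out(targets=[[1,0,0,0.15,0],[1,0,0,0.15,0],[1,0,0,0,0]])

```text
time: 24.95
tool_pos: [0.6175, -0.0717, 0.1719]
ee_rot: [0.855, 1.571, 0.838]
wrist_force: [0.7, 0.4, -2.2]
width: 0.0558
```

Request:
carry_out(targets=[[1,0,0,0.1,0],[1,0,0,0.1,0],[1,0,0,0,0]])

```text
time: 25.25
tool_pos: [0.6194, -0.0717, 0.1719]
ee_rot: [1.458, 1.571, 1.441]
wrist_force: [0.6, -0.1, -1.8]
width: 0.0554
```

Request:
carry_out(targets=[[1,0,0,0.1,0],[1,0,0,0.1,0],[1,0,0,0,0]])

```text
time: 25.55
tool_pos: [0.6215, -0.0717, 0.172]
ee_rot: [0.557, 1.571, 0.54]
wrist_force: [-0.4, 0.1, -2.8]
width: 0.0563
```

Request:
carry_out(targets=[[1,0,0,0.1,0],[1,0,0,0.1,0],[1,0,0,0,0]])

```text
time: 25.85
tool_pos: [0.6223, -0.0717, 0.172]
ee_rot: [3.099, 1.568, 3.082]
wrist_force: [-5.0, 0.0, -0.2]
width: 0.0557
```

Run:
```python
from plan import *
for th in (54,57,60):
  print(th,[(x,)+max(((round(clear(th,(x,z)),1),z) for z in np.arange(-12,8,.5)))[::-1] for x in range(-18,5,2)])
for th in (50,45,40,35,30,25,20,15,10,5,0):
  best=max((round(clear(th,(x,z)),1),x,z) for x in range(-6,14) for z in np.arange(.5,4,.5)); print(th,best,[(x,round(clear(th,(x,.3)),1)) for x in range(-2,13,2)])
```

```text
54 [(-18, np.float64(-6.0), np.float64(6.9)), (-16, np.float64(-5.5), np.float64(6.1)), (-14, np.float64(-5.0), np.float64(5.4)), (-12, np.float64(-4.5), np.float64(4.6)), (-10, np.float64(-3.5), np.float64(3.9)), (-8, np.float64(-3.0), np.float64(3.5)), (-6, np.float64(-1.5), np.float64(3.5)), (-4, np.float64(0.0), np.float64(3.5)), (-2, np.float64(1.5), np.float64(3.6)), (0, np.float64(3.0), np.float64(3.6)), (2, np.float64(2.5), np.float64(2.4)), (4, np.float64(1.5), np.float64(1.4))]
57 [(-18, np.float64(-5.0), np.float64(6.7)), (-16, np.float64(-4.5), np.float64(5.7)), (-14, np.float64(-4.0), np.float64(5.2)), (-12, np.float64(-3.5), np.float64(4.7)), (-10, np.float64(-3.0), np.float64(4.0)), (-8, np.float64(-2.0), np.float64(3.8)), (-6, np.float64(-0.5), np.float64(3.9)), (-4, np.float64(1.0), np.float64(3.7)), (-2, np.float64(2.0), np.float64(3.9)), (0, np.float64(2.5), np.float64(3.2)), (2, np.float64(2.0), np.float64(2.0)), (4, np.float64(1.0), np.float64(0.9))]
60 [(-18, np.float64(-4.0), np.float64(6.3)), (-16, np.float64(-4.0), np.float64(5.6)), (-14, np.float64(-3.0), np
[... 2146 characters left out ...]
12, np.float64(0.3))]
10 (np.float64(2.8), 10, np.float64(3.5)) [(-2, np.float64(-1.6)), (0, np.float64(-2.3)), (2, np.float64(-2.3)), (4, np.float64(-1.8)), (6, np.float64(-0.2)), (8, np.float64(0.3)), (10, np.float64(0.3)), (12, np.float64(0.3))]
5 (np.float64(4.2), -6, np.float64(3.5)) [(-2, np.float64(0.2)), (0, np.float64(-1.8)), (2, np.float64(-2.2)), (4, np.float64(-2.2)), (6, np.float64(-1.5)), (8, np.float64(0.3)), (10, np.float64(0.3)), (12, np.float64(-0.3))]
0 (np.float64(6.0), -6, np.float64(3.5)) [(-2, np.float64(2.0)), (0, np.float64(0.0)), (2, np.float64(-2.0)), (4, np.float64(-2.0)), (6, np.float64(-2.0)), (8, np.float64(-1.0)), (10, np.float64(0.3)), (12, np.float64(-1.0))]
```

Request:
carry_out(targets=[[1,0,0,-0.7,0],[1,1,0,0,0],[1,1,0,0,0],[1,1,0,0,0],[1,0,0,0,0],[1,0,0,0,0]])

```text
time: 26.45
tool_pos: [0.6161, -0.0715, 0.141]
ee_rot: [2.866, 1.569, 2.849]
wrist_force: [-0.4, -0.1, -2.5]
width: 0.0559
```

Request:
carry_out(targets=[[1,-0.1,0,0.4,0],[1,-0.05,0,0.35,0],[1,-0.05,0,0.2,0],[1,-0.05,0,0.2,0],[1,0,0,0,0],[1,0,0,0,0]])

```text
time: 27.05
tool_pos: [0.6279, -0.0718, 0.1445]
ee_rot: [1.992, 1.571, 1.975]
wrist_force: [0.2, -0.8, -1.7]
width: 0.0559
```

Request:
carry_out(targets=[[1,-0.07,0,0.2,0],[1,-0.08,0,0.2,0],[1,0,0,0,0]])

```text
time: 27.35
tool_pos: [0.6321, -0.0719, 0.1461]
ee_rot: [0.118, 1.57, 0.101]
wrist_force: [-0.1, 0.7, -1.6]
width: 0.0557
```

The lip is inside the mouth with no contact. I continue obliquely in and up.

Request:
carry_out(targets=[[1,-0.1,0,0.17,0],[1,-0.1,0,0.17,0],[1,0,0,0,0]])

```text
time: 27.65
tool_pos: [0.6356, -0.0719, 0.1482]
ee_rot: [0.094, 1.57, 0.077]
wrist_force: [0.3, 0.3, -2.1]
width: 0.0555
```

Request:
carry_out(targets=[[1,-0.08,0,0.2,0],[1,-0.06,0,0.2,0],[1,0,0,0,0]])

```text
time: 27.95
tool_pos: [0.6396, -0.0721, 0.1495]
ee_rot: [0.149, 1.57, 0.132]
wrist_force: [-0.6, -0.1, -0.8]
width: 0.0559
```

Request:
carry_out(targets=[[1,0,0,0.15,0],[1,0,0,0.15,0],[1,0.1,0,0,0],[1,0.1,0,0,0],[1,0,0,0,0]])

```text
time: 28.45
tool_pos: [0.6423, -0.0721, 0.1474]
ee_rot: [0.379, 1.571, 0.362]
wrist_force: [-0.1, -0.1, -0.9]
width: 0.0557
```

Request:
carry_out(targets=[[1,0.1,0,0,0],[1,0.1,0,0,0],[1,0,0,0,0]])

```text
time: 28.75
tool_pos: [0.6424, -0.0721, 0.1469]
ee_rot: [-0.147, 1.569, -0.164]
wrist_force: [-2.6, 0.6, 4.3]
width: 0.0558
```

Ledge contact is exactly where the cap touch predicted (TCP z 0.147). Next I swing the bin down with the heel resting on the ledge.

Request:
carry_out(targets=[[1,0.15,0,-0.07,0],[1,0.15,0,-0.07,0],[1,0.15,0,-0.06,0],[1,0,0,0,0]])

```text
time: 29.15
tool_pos: [0.6423, -0.0721, 0.1464]
ee_rot: [-0.109, 1.562, -0.126]
wrist_force: [-3.7, 1.0, 12.8]
width: 0.0557
```

Request:
carry_out(targets=[[1,0.15,0,-0.05,0],[1,0.16,0,-0.04,0],[1,0,0,0,0]])

```text
time: 29.45
tool_pos: [0.6416, -0.0722, 0.1446]
ee_rot: [-0.125, 1.561, -0.142]
wrist_force: [-5.1, 2.0, 16.6]
width: 0.0562
```

Request:
carry_out(targets=[[1,0.1,0,-0.05,0],[1,0,0,0,0]])

```text
time: 29.65
tool_pos: [0.6411, -0.0722, 0.1435]
ee_rot: [-0.126, 1.561, -0.143]
wrist_force: [-5.3, 1.5, 16.2]
width: 0.056
```

Request:
carry_out(targets=[[1,0.1,0,-0.05,0],[1,0.1,0,-0.05,0],[1,0,0,0,0]])

```text
time: 29.95
tool_pos: [0.64, -0.0722, 0.1411]
ee_rot: [-0.131, 1.561, -0.147]
wrist_force: [-4.9, 0.9, 15.4]
width: 0.0556
```

Request:
carry_out(targets=[[1,0.15,0,-0.05,0],[1,0.15,0,-0.04,0],[1,0.16,0,-0.03,0],[1,0,0,0,0]])

```text
time: 30.35
tool_pos: [0.6383, -0.0722, 0.1356]
ee_rot: [-0.145, 1.563, -0.162]
wrist_force: [-5.2, 0.7, 13.8]
width: 0.0558
```

Request:
carry_out(targets=[[1,0.17,0,-0.01,0],[1,0.17,0,0,0],[1,0.17,0,0,0],[1,0.17,0,0,0],[1,0,0,0,0]])

```text
time: 30.85
tool_pos: [0.6373, -0.0722, 0.1279]
ee_rot: [-0.184, 1.566, -0.201]
wrist_force: [-6.2, 0.5, 12.2]
width: 0.0556
```

Run:
```python
from h import *
w=snap('wrist','w6'); o=robot.get_obs(); print(o['tool_pos'],o['wrist_force'])
cv2.imwrite('pics/w6c.png',cv2.imread('pics/w6.png')[90:330,180:460])
tilt(w,o['tool_pos'],R.from_euler('xyz',o['ee_rot']).as_matrix(),18.5,10)
```

```text
[ 0.63731863 -0.07215279  0.12784991] [-5.83620483  0.43188971 11.36591696]
0 [np.float64(129.0), np.float64(132.0)]
5 [np.float64(124.0), np.float64(132.0)]
10 [np.float64(120.0), np.float64(133.0)]
15 [np.float64(117.0), np.float64(134.0)]
20 [np.float64(115.0), np.float64(138.0)]
25 [np.float64(114.0), np.float64(142.0)]
30 [np.float64(114.0), np.float64(148.0)]
35 [np.float64(116.0), np.float64(156.0)]
40 [np.float64(118.0), np.float64(165.0)]
45 [np.float64(123.0), np.float64(176.0)]
50 [np.float64(129.0), np.float64(188.0)]
55 [np.float64(137.0), np.float64(202.0)]
60 [np.float64(148.0), np.float64(218.0)]
65 [np.float64(160.0), np.float64(234.0)]
```

View pics/w6c.png

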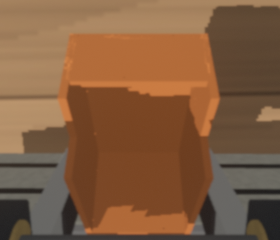

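```bash
cat > fit.py <<'E'
from h import *
from scipy.optimize import least_squares
def fit(name,rows,tool,heelz=None):
    s=load(name); M=np.array([[0,.017,1],[0,1,-.017],[-1,0,0]])
    def res(p):
        t,xg,zg=np.radians(p[0]),p[1],p[2]; r=[]
        def rot(a,b):
            a-=xg;b-=zg; return a*np.cos(t)+b*np.sin(t),-a*np.sin(t)+b*np.cos(t)
        for (a,b),v in zip(((-47.5,-26),(-47.5,0)),rows):
            x,z=rot(a,b); r.append(proj(s,tool-M[:,0]*(.019+z/1e3)+M[:,2]*x/1e3)[1]-v)
        if heelz is not None: r.append(rot(58.5,22)[1]-heelz)
        else: r.append((zg-10)*.5)
        return r
    q=least_squares(res,[40,18,8]); t=np.radians(q.x[0]); a,b=58.5-q.x[1],22-q.x[2]
    print(q.x.round(1),q.cost.round(2),'heel rel grip',round(a*np.cos(t)+b*np.sin(t),1),round(-a*np.sin(t)+b*np.cos(t),1))
if __name__=='__main__':
    for r in ((124,172),(123,171),(124,170),(125,174)):
        fit('w6',r,np.array([.6373,-.0722,.1279]),-7.9); fit('w6',r,np.array([.6373,-.0722,.1279]))
E
python3 fit.py
```

```text
[38.2 21.3  2.7] 0.0 heel rel grip 41.2 -7.9
[41.  15.9 10. ] 0.0 heel rel grip 40.0 -18.9
[38.3 21.6  3. ] 0.0 heel rel grip 40.7 -7.9
[40.9 16.5 10. ] 0.0 heel rel grip 39.6 -18.5
[36.9 20.3  3.1] 0.0 heel rel grip 41.9 -7.9
[39.4 15.3 10. ] 0.0 heel rel grip 41.0 -18.2
[38.8 21.4  2.3] 0.0 heel rel grip 41.2 -7.9
[41.8 15.7 10. ] 0.0 heel rel grip 39.9 -19.6
```

The fit shows tilt about 38°, but the grip has slid about 7 mm down the bin under the pressing force. That would cost clearance between the gripper body and the cap. I try a lighter squeeze, with closure just below the object width, so the bin swings instead of sliding.

Request:
carry_out(targets=[[0.46,0,0,0,0],[0.46,0,0,0,0]])

```text
time: 31.1
tool_pos: [0.6373, -0.0721, 0.1279]
ee_rot: [-0.182, 1.566, -0.199]
wrist_force: [-6.6, 1.1, 12.2]
width: 0.0559
```

Request:
carry_out(targets=[[0.43,0,0,0,0],[0.43,0,0,0,0]])

```text
time: 31.3
tool_pos: [0.6373, -0.0721, 0.1279]
ee_rot: [-0.187, 1.566, -0.204]
wrist_force: [-6.2, 0.2, 12.5]
width: 0.0561
```

Request:
carry_out(targets=[[0.42,0,0,0,0],[0.42,0,0,0,0]])

```text
time: 31.5
tool_pos: [0.6373, -0.0722, 0.1279]
ee_rot: [-0.189, 1.566, -0.206]
wrist_force: [-7.1, 1.6, 12.4]
width: 0.056
```

Request:
carry_out(targets=[[0.41,0,0,0,0],[0.41,0,0,0,0]])

```text
time: 31.7
tool_pos: [0.6372, -0.0721, 0.1268]
ee_rot: [-0.188, 1.567, -0.205]
wrist_force: [-4.0, 0.9, 8.0]
width: 0.0561
```

Request:
carry_out(targets=[[0.408,0,0,0,0],[0.408,0,0,0,0]])

```text
time: 31.9
tool_pos: [0.6369, -0.0721, 0.1244]
ee_rot: [-0.196, 1.569, -0.213]
wrist_force: [-1.9, 0.1, 4.0]
width: 0.0558
```

Request:
carry_out(targets=[[0.408,0.12,0,0,0],[0.408,0.13,0,0,0],[0.408,0.13,0,0.02,0],[0.408,0,0,0,0]])

```text
time: 32.3
tool_pos: [0.6366, -0.0721, 0.1188]
ee_rot: [3.058, 1.57, 3.041]
wrist_force: [-1.1, -0.3, 2.7]
width: 0.0558
```

Run:
```python
from h import *
w=snap('wrist','w7'); o=robot.get_obs(); print(o['tool_pos'],o['wrist_force'],o['width'])
for f in('w6','w7'):
    im=load(f)['image'].astype(int)
    print(f,[(v,tuple(im[v,300:312].mean(0).astype(int))) for v in range(110,190,3)])
```

```text
[ 0.63654918 -0.07207791  0.11880172] [-1.29934725 -0.02273815  2.41887321] 0.055912200697690886
w6 [(110, (np.int64(172), np.int64(135), np.int64(98))), (113, (np.int64(172), np.int64(136), np.int64(100))), (116, (np.int64(174), np.int64(136), np.int64(100))), (119, (np.int64(171), np.int64(134), np.int64(97))), (122, (np.int64(170), np.int64(130), np.int64(91))), (125, (np.int64(180), np.int64(110), np.int64(60))), (128, (np.int64(187), np.int64(114), np.int64(62))), (131, (np.int64(178), np.int64(108), np.int64(58))), (134, (np.int64(178), np.int64(107), np.int64(58))), (137, (np.int64(179), np.int64(108), np.int64(58))), (140, (np.int64(178), np.int64(107), np.int64(58))), (143, (np.int64(179), np.int64(107), np.int64(58))), (146, (np.int64(178), np.int64(107), np.int64(57))), (149, (np.int64(178), np.int64(107), np.int64(57))), (152, (np.int64(178), np.int64(107), np.int64(57))), (155, (np.int64(178), np.int64(107), np.int64(57))), (158, (np.int64(178), np.int64(107), np.int64(57))), (161, (np.int64(178), np.int64(107), np.int64(57))), (164, (np.int64(178), np.int64(106), np.int
[... 1150 characters left out ...]
 np.int64(63))), (152, (np.int64(211), np.int64(131), np.int64(72))), (155, (np.int64(201), np.int64(123), np.int64(67))), (158, (np.int64(166), np.int64(99), np.int64(52))), (161, (np.int64(187), np.int64(114), np.int64(61))), (164, (np.int64(181), np.int64(110), np.int64(59))), (167, (np.int64(174), np.int64(105), np.int64(56))), (170, (np.int64(167), np.int64(100), np.int64(53))), (173, (np.int64(173), np.int64(104), np.int64(55))), (176, (np.int64(178), np.int64(107), np.int64(57))), (179, (np.int64(129), np.int64(74), np.int64(38))), (182, (np.int64(127), np.int64(72), np.int64(37))), (185, (np.int64(126), np.int64(72), np.int64(37))), (188, (np.int64(126), np.int64(72), np.int64(37)))]
```

Run:
```python
from fit import *
fit('w6',(123.5,170),np.array([.6373,-.0722,.1279]),-7.9)
for h in (1.2,None): fit('w7',(117,147.5),np.array([.6366,-.0721,.1188]),h)
```

```text
[37.3 20.7  3.1] 0.0 heel rel grip 41.5 -7.9
[25.5 20.7  2.7] 0.0 heel rel grip 42.4 1.2
[27.  16.9 10. ] 0.0 heel rel grip 42.5 -8.2
```

With the lighter squeeze, tilt went from 37° to 25.5° with no further slip (grip height holds at 2.7 mm). I continue the swing.

Request:
carry_out(targets=[[0.408,0.13,0,0.04,0],[0.408,0.13,0,0.04,0],[0.408,0.14,0,0.04,0],[0.408,0.12,0,0.05,0],[0.408,0.12,0,0.05,0],[0.408,0.13,0,0.06,0],[0.408,0,0,0,0]])

```text
time: 33.05
tool_pos: [0.6396, -0.0719, 0.1115]
ee_rot: [1.752, 1.571, 1.735]
wrist_force: [-0.8, -0.2, 1.2]
width: 0.0558
```

```bash
cat > edges.py <<'E'
from h import *
def edges(f):
    w=snap('wrist',f); o=robot.get_obs(); print(o['tool_pos'].round(4),o['wrist_force'].round(1),o['width'].round(4))
    g=w['image'][:,300:312].astype(float).mean(1); d=g[2:,2]-g[:-2,2]  # blue channel steps
    print([(v+1,round(x)) for v,x in enumerate(d) if 100<v<200 and abs(x)>6]); return o['tool_pos']
E
python3 -c "
from edges import *
edges('w8')"
```

```text
Traceback (most recent call last):
  File "edges.py", line 3, in edges
    w=snap('wrist',f); o=robot.get_obs(); print(o['tool_pos'].round(4),o['wrist_force'].round(1),o['width'].round(4))
                                                                                                 ^^^^^^^^^^^^^^^^
AttributeError: 'float' object has no attribute 'round'
```

```bash
sed -i "s/,o\['width'\].round(4)/,o['width']/; s/>6\]/>4]/" edges.py
python3 -c "
from edges import *
edges('w9')"
```

```text
[ 0.6396 -0.0719  0.1115] [-1.4 -0.3  1.3] 0.05593464784867046
[(113, -6), (114, -19), (115, -34), (116, -32), (117, -14), (134, 7), (135, 16), (136, 21), (137, 14), (138, 5), (142, -5), (143, -7), (144, -6), (157, 8), (158, 6), (173, -6), (174, -12), (175, -12), (176, -6)]
```

Run:
```python
from fit import *
for h in (139-111.5-19,None): fit('w9',(115.5,136),np.array([.6396,-.0719,.1115]),h)
```

```text
[17.2 21.7  1.7] 0.0 heel rel grip 41.2 8.5
[18.3 18.6 10. ] 0.0 heel rel grip 41.6 -1.1
```

Request:
carry_out(targets=[[0.408,0.12,0,0.05,0],[0.408,0.11,0,0.04,0],[0.408,0.11,0,0.05,0],[0.408,0,0,0,0]])

```text
time: 33.55
tool_pos: [0.641, -0.072, 0.1083]
ee_rot: [1.205, 1.571, 1.188]
wrist_force: [-1.9, -0.2, 2.2]
width: 0.0558
```

Request:
carry_out(targets=[[0.408,0.12,0,0.05,0],[0.408,0.12,0,0.05,0],[0.408,0.12,0,0.06,0],[0.408,0,0,0,0]])

```text
time: 33.95
tool_pos: [0.6429, -0.0721, 0.1048]
ee_rot: [0.153, 1.57, 0.136]
wrist_force: [-0.6, -0.3, 2.5]
width: 0.056
```

```bash
python3 -c "
from edges import *
edges('w10')"
```

```text
[ 0.6429 -0.0721  0.1048] [-1.1 -0.   2.2] 0.055807625542548873
[(116, -12), (117, -30), (118, -37), (119, -23), (120, -6), (127, 13), (128, 24), (129, 22), (130, 11), (135, -4), (136, -6), (137, -5), (168, -5), (169, -10), (170, -11), (171, -6)]
```

Run:
```python
from fit import *
for h in (15.2,None): fit('w10',(118,128.5),np.array([.6429,-.0721,.1048]),h)
```

```text
[ 8.1 22.1  1.4] 0.0 heel rel grip 39.0 15.2
[ 8.7 20.3 10. ] 0.0 heel rel grip 39.6 6.1
```

Request:
carry_out(targets=[[0.408,0.12,0,0.05,0],[0.408,0.12,0,0.05,0],[0.408,0,0,0,0]])

```text
time: 34.3
tool_pos: [0.6442, -0.0721, 0.1028]
ee_rot: [-0.001, 1.569, -0.018]
wrist_force: [-0.0, 0.3, 3.3]
width: 0.056
```

Request:
carry_out(targets=[[0.408,0.12,0,0.06,0],[0.408,0.12,0,0.06,0],[0.408,0,0,0,0]])

```text
time: 34.6
tool_pos: [0.645, -0.0722, 0.1015]
ee_rot: [-0.19, 1.569, -0.207]
wrist_force: [-3.1, 0.8, 7.2]
width: 0.0561
```

```bash
python3 -c "
from edges import *
edges('w11')"
```

```text
[ 0.645  -0.0722  0.1015] [-3.5  0.7  7.1] 0.05571202570914312
[(119, -12), (120, -30), (121, -38), (122, -24), (123, -6), (126, 12), (127, 24), (128, 23), (129, 12), (134, -5), (135, -4), (166, -6), (167, -14), (168, -16), (169, -7)]
```

Request:
carry_out(targets=[[0.408,0,0,-0.08,0],[0.408,0.06,0,0,0],[0.408,0,0,0,0]])

```text
time: 34.95
tool_pos: [0.6451, -0.0722, 0.1014]
ee_rot: [-0.083, 1.567, -0.1]
wrist_force: [-0.6, 1.0, 8.6]
width: 0.0562
```

Run:
```python
from edges import *
edges('w12')
cv2.imwrite('pics/w12c.png',cv2.resize(cv2.imread('pics/w12.png')[60:400,100:540],None,fx=1.7,fy=1.7))
```

```text
[ 0.6451 -0.0722  0.1014] [-1.   0.1  7.6] 0.05612214550477068
[(119, -12), (120, -30), (121, -38), (122, -24), (123, -7), (126, 13), (127, 24), (128, 22), (129, 11), (134, -5), (135, -6), (136, -4), (166, -6), (167, -12), (168, -13), (169, -6)]
```

View pics/w12c.png

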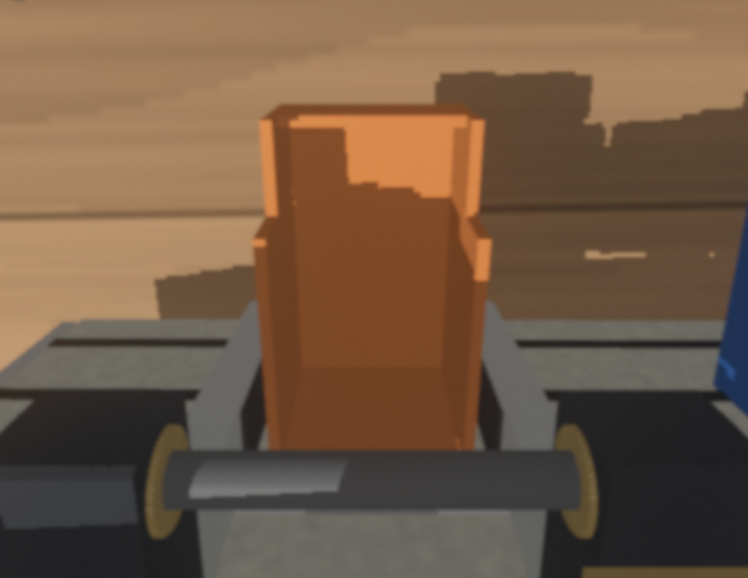

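Run:
```python
from fit import *
for r in ((121,127.5),(121,127),(121,128)): fit('w12',r,np.array([.6451,-.0722,.1014]),18.6)
fit('w4',(147,213),np.array([-.3297,.2341,-.0412])) if 0 else None
# level reference: picture w2 (level in grip) edges
s=load('w2'); g=s['image'][:,300:312].astype(float).mean(1); d=g[2:,2]-g[:-2,2]
print([(v+1,round(x)) for v,x in enumerate(d) if 100<v<200 and abs(x)>4])
```

```text
[ 3.8 21.8  0.9] 0.0 heel rel grip 38.0 18.6
[ 3.3 21.9  1.3] 0.0 heel rel grip 37.7 18.6
[ 4.2 21.7  0.6] 0.0 heel rel grip 38.3 18.6
[(138, -4), (139, -12), (140, -25), (141, -33), (142, -23), (143, -7), (145, 12), (146, 19), (147, 13), (148, 4)]
```

Request:
carry_out(targets=[[0.408,0.05,0,0.06,0],[0.408,0.06,0,0.06,0],[0.408,0,0,0,0]])

```text
time: 35.3
tool_pos: [0.6456, -0.0723, 0.1014]
ee_rot: [-0.201, 1.568, -0.218]
wrist_force: [-5.4, 1.5, 11.9]
width: 0.0556
```

Run:
```python
from edges import *
edges('w13')
```

```text
[ 0.6456 -0.0723  0.1014] [-5.7  0.1 11.1] 0.055966890420268874
[(119, -12), (120, -30), (121, -38), (122, -23), (123, -7), (126, 13), (127, 24), (128, 23), (129, 11), (134, -7), (135, -7), (165, -5), (166, -12), (167, -13), (168, -6)]
```

The tool is stopped hard at z = 0.1014 while the image still shows about 2–3° of tilt. The gripper body is probably resting on the cap. I unload it, then slacken the squeeze slightly without opening, so the bin's weight levels it.

Request:
carry_out(targets=[[0.408,-0.15,0,-0.05,0],[0.408,-0.15,0,-0.04,0],[0.408,0,0,0,0]])

```text
time: 35.65
tool_pos: [0.645, -0.0722, 0.1015]
ee_rot: [-0.07, 1.569, -0.087]
wrist_force: [1.9, -0.8, 3.3]
width: 0.0558
```

Request:
carry_out(targets=[[0.407,0,0,0,0],[0.407,0,0,0,0]])

```text
time: 35.85
tool_pos: [0.645, -0.0722, 0.1016]
ee_rot: [-0.076, 1.569, -0.093]
wrist_force: [3.8, -0.0, 3.3]
width: 0.0557
```

Run:
```python
from edges import *
edges('w14'); print(robot.get_obs()['wrist_torque'])
```

```text
[ 0.645  -0.0722  0.1016] [3.5 0.5 4.2] 0.05590459647956196
[(119, -12), (120, -30), (121, -38), (122, -24), (123, -6), (126, 13), (127, 24), (128, 22), (129, 11), (134, -5), (135, -5), (166, -7), (167, -13), (168, -14), (169, -6)]
[ 0.03096274 -0.72874783 -0.00470231]
```

Request:
carry_out(targets=[[0.407,-0.1,0,0.06,0],[0.4065,0,0,0,0],[0.4065,0,0,0,0]])

```text
time: 36.2
tool_pos: [0.6448, -0.0722, 0.1017]
ee_rot: [3.054, 1.57, 3.037]
wrist_force: [4.0, -0.3, 1.1]
width: 0.0558
```

Run:
```python
from edges import *
edges('w15')
```

```text
[ 0.6448 -0.0721  0.1017] [ 3.3 -0.4  0.1] 0.05591055447323492
[(119, -12), (120, -30), (121, -38), (122, -24), (123, -7), (126, 9), (127, 21), (128, 25), (129, 15), (130, 4), (135, -5), (166, -5), (167, -12), (168, -15), (169, -10)]
```

Request:
carry_out(targets=[[0.4065,0,0,0.08,0],[0.406,0,0,0,0],[0.406,0,0,0,0]])

```text
time: 36.55
tool_pos: [0.6447, -0.0721, 0.1018]
ee_rot: [3.071, 1.568, 3.053]
wrist_force: [0.4, -1.3, 0.8]
width: 0.0561
```

Run:
```python
from edges import *
edges('w16')
```

```text
[ 0.6447 -0.0722  0.1018] [ 0.4 -1.1 -0.1] 0.055693050908669356
[(119, -11), (120, -30), (121, -38), (122, -24), (123, -6), (126, 9), (127, 21), (128, 24), (129, 15), (130, 4), (133, -4), (134, -7), (135, -4), (167, -10), (168, -15), (169, -12), (170, -5)]
```

Request:
carry_out(targets=[[0.406,-0.15,0,0,0],[0.406,-0.15,0,0,0],[0.406,-0.15,0,0,0],[0.406,0,0,0,0]])

```text
time: 37.0
tool_pos: [0.6453, -0.072, 0.1068]
ee_rot: [2.861, 1.57, 2.845]
wrist_force: [0.9, 0.3, -2.3]
width: 0.0558
```

Run:
```python
from edges import *
edges('w17')
```

```text
[ 0.6453 -0.072   0.1068] [ 0.3  0.2 -2.2] 0.056238164830736036
[(119, -12), (120, -30), (121, -39), (122, -24), (123, -6), (126, 10), (127, 22), (128, 25), (129, 14), (134, -8), (135, -11), (136, -7), (159, 5), (160, 8), (161, 7), (166, -9), (167, -17), (168, -18), (169, -8)]
```

Request:
carry_out(targets=[[0.4055,0,0,0,0],[0.4055,0,0,0,0]])

```text
time: 37.25
tool_pos: [0.6454, -0.0721, 0.1068]
ee_rot: [2.844, 1.57, 2.827]
wrist_force: [-0.0, -0.8, -2.5]
width: 0.0562
```

Request:
carry_out(targets=[[0.405,0,0,0,0],[0.405,0,0,0,0]])

```text
time: 37.45
tool_pos: [0.6456, -0.0721, 0.1069]
ee_rot: [2.231, 1.571, 2.214]
wrist_force: [-0.1, 0.1, -2.2]
width: 0.056
```

Request:
carry_out(targets=[[0.4047,0,0,0,0],[0.4047,0,0,0,0]])

```text
time: 37.65
tool_pos: [0.6459, -0.0721, 0.107]
ee_rot: [0.123, 1.57, 0.106]
wrist_force: [0.4, -0.5, -2.1]
width: 0.0557
```

Request:
carry_out(targets=[[0.4044,0,0,0,0],[0.4044,0,0,0,0]])

```text
time: 37.85
tool_pos: [0.6458, -0.0722, 0.1072]
ee_rot: [0.075, 1.57, 0.058]
wrist_force: [0.1, 0.2, -0.6]
width: 0.0563
```

Request:
carry_out(targets=[[0.4041,0,0,0,0],[0.4041,0,0,0,0]])

```text
time: 38.05
tool_pos: [0.6458, -0.0721, 0.1072]
ee_rot: [0.102, 1.57, 0.085]
wrist_force: [0.1, 0.8, -0.0]
width: 0.0561
```

Run:
```python
from edges import *
edges('w18')
```

```text
[ 0.6458 -0.0721  0.1072] [ 1.  -0.2 -0.2] 0.05602476674534158
[(128, -10), (129, -26), (130, -27), (132, 21), (133, 15), (134, 4), (137, -9), (138, -13), (139, -9), (163, -5), (164, -10), (165, -12), (166, -6)]
```

The bin slid down lightly onto the ledge, its weight is off the tool (Fz ≈ 0), and the image edges (129, 132) say it is level. I re-squeeze firmly and then push down lightly.

Request:
carry_out(targets=[[1,0,0,0,0],[1,0,0,0,0],[1,0,0,0,0],[1,0,0,0,0]])

```text
time: 38.5
tool_pos: [0.6458, -0.0721, 0.1072]
ee_rot: [0.155, 1.57, 0.138]
wrist_force: [0.3, 0.4, 0.3]
width: 0.0559
```

Request:
carry_out(targets=[[1,0.06,0,0,0],[1,0.06,0,0,0],[1,0,0,0,0]])

```text
time: 38.8
tool_pos: [0.6458, -0.0722, 0.1071]
ee_rot: [-0.108, 1.57, -0.125]
wrist_force: [-1.7, 0.8, 4.7]
width: 0.0558
```

Run:
```python
from edges import *
edges('w19')
```

```text
[ 0.6458 -0.0721  0.1071] [-1.4  0.3  5.6] 0.056004932322447014
[(128, -10), (129, -26), (130, -26), (132, 19), (133, 12), (137, -9), (138, -13), (139, -10), (163, -5), (164, -11), (165, -11), (166, -6)]
```

Pressed with about 5 N, and it didn't sink: the bin is home. I unload, open and retreat upward.

Request:
carry_out(targets=[[1,-0.06,0,0,0],[1,-0.03,0,0,0],[0.4,0,0,0,0],[0.35,0,0,0,0],[0.2,0,0,0,0],[0,0,0,0,0],[0,0,0,0,0],[0,0,0,0,0]])

```text
time: 39.65
tool_pos: [0.6456, -0.0721, 0.1064]
ee_rot: [2.548, 1.571, 2.531]
wrist_force: [1.4, 0.4, -0.2]
width: 0.0895
```

Request:
carry_out(targets=[[0,-0.5,0,0,0],[0,-1,0,0,0],[0,-2,0,0,0],[0,-3,0,0,0],[0,-3,0,0,0],[0,-3,0,0,0],[0,-3,0,0,0],[0,0,0,-3,0],[0,0,0,-4,0],[0,0,0,-4,0],[0,0,0,-4,0],[0,0,0,0,0],[0,0,0,0,0]])

```text
time: 40.95
tool_pos: [0.4957, -0.0697, 0.2632]
ee_rot: [-0.173, 1.567, -0.19]
wrist_force: [0.7, -1.1, 0.2]
width: 0.094
```

Run:
```python
from edges import *
o=robot.get_obs(); print(o['time'],o['tool_pos'],o['wrist_force'],o['width'])
w=snap('wrist','wf'); s=snap('scene','sf'); t=snap('top','tf')
W=cv2.imread('pics/wf.png'); S=cv2.imread('pics/sf.png')[180:300,190:430]; T=cv2.imread('pics/tf.png')[125:225,215:405]
out=np.zeros((600,800,3),np.uint8)
out[:300,:480]=cv2.resize(W,(480,300)); out[300:,:400]=cv2.resize(S,(400,300)) ; out[300:,400:]=cv2.resize(T,(400,300))
cv2.imwrite('pics/final.png',out)
```

```text
40.95 [ 0.49574678 -0.06966913  0.26320273] [ 0.72106945 -1.05833805  0.23602381] 0.09401804587216923
```

View pics/final.png

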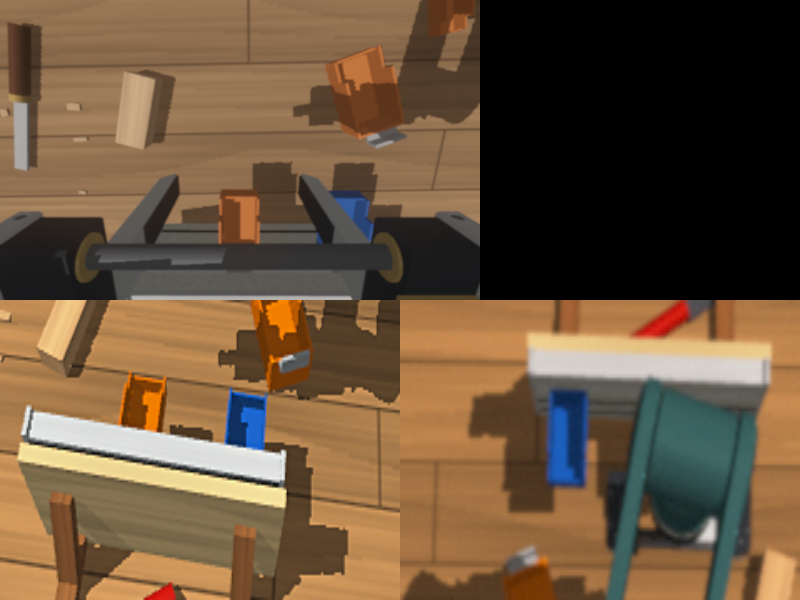

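The picture shows the orange bin, scene crop (143,403), hanging level beside the blue one (246,418), and aligned with it. The offcut and chisel are where they were.

```bash
python3 -c "
from bench import robot
print(robot.close_job())"
```

```text
the job is handed in; nothing more can be done
None
```

The middle-sized orange bin hangs in the groove beside the blue one, near panel y = -32 mm. I handed the job in at about 41 s, with the gripper open and clear of everything.

**How it was done**
- **Tipping:** the tool can't pitch, so I tipped the bin to about 57° in the grip by pressing its front underside on the bench's rear edge.
- **Finding the groove:** a light touch of the hook on the cap (about 3.5 N) and of the lip on the upper slat (about 5 N) located it. The ledge was where the cap touch predicted.
- **Seating:** I fed the lip in with no contact force and swung the bin down with the hook on the ledge. I then re-squeezed, pushed down with about 5 N without it sinking, and only then opened.

**Last checks:** the wrist force was about zero after release. The final picture shows the bin level and in line with the blue one. The offcut and chisel look unmoved; the mallet was not in the final crops.

**What did not go cleanly**
- **Forces:** swinging at full squeeze raised the force to about 20 N and slid the grip several millimetres down the bin. I used a lighter squeeze for the rest.
- **Last few degrees:** at about 3° of tilt the tool stopped hard at about 13 N. I think the gripper body was resting on the cap, but I did not confirm it. I raised the tool about 5 mm and slackened the squeeze, still around the bin, until it slid onto the ledge and levelled under its own weight. A strict reading of "only then let go" might object to this.
- **Ledge height:** the first camera estimate (about 147 mm) disagreed with touch (about 139–142 mm). I used touch.

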